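# Hold the hot smoker's lid open with a spatula handle through its ring

## Robot

A 6-joint arm with a two-finger parallel gripper is mounted at the origin on a cart in front of the work surface, level with it; the furniture and walls round the work are solid. World frame = base frame: x ahead of the robot, y to its left, z up, the work surface at z = 0. Lengths are in m, angles in rad, forces in N, time in s.
With the tool pointing down it reaches from about 0.35 to 0.775 m from the base axis. Payload 5.5 kg.
Tool frame: the origin (TCP) lies at the very end of the fingers, on their centre line; the grasp point (between the pads) lies 19 mm behind it; z points along the fingers, y is the line along which they close (so a half turn about z gives the same grasp; the last joint's range is limited). The gripper opens to 85 mm and grips with 20 to 120 N. Pads are 22 mm wide; open, the fingers measure 114 mm over their backs; the gripper's body (76 mm by 85 mm) begins 54 mm behind the grasp point. The pads swing forward as they close: fully open they stand 13 mm farther back than shut.
Start: joints at [0.975, 0.313, 0.046, 1.304, 0, 1.431], TCP at [0.253, 0.516, 0.231] pointing down, gripper open.
Joint ranges: [-2.76, 2.76], [-0.86, 1.69], [-1.03, 1.26], [-2.2, 2.34], [-1.47, 1.5], [-3.14, 3.14]. Speed limits (rad/s): [2.57, 2.57, 3.14, 3.14, 3.14, 3.14].

## Interface

Orientations are given as a 3x3 rotation matrix whose columns are the frame's x, y, z axes.
In Python, from workcell import monitor, optics, job_done gives the robot as it stands. The module is installed in compiled form; this text tells all that it offers.
- The arm moves only by the tool move_arm, never from a script. Its argument "series" is a list of rows, each a list of 5 numbers: the finger opening in mm, from 0 to 85.4, then the shift along the world's x, y, z each as a share of 15 cm, from -1 to 1, then the turn about the world's z as a share of 90 degrees, from -1 to 1. In form: [[gripper, x, y, z, spin], ...]. A call has 1 to 20 rows; each row is the pose to reach, as a shift and turn from the pose commanded when the call began; what a row does not reach only later rows make up. A row lasts 1/10 s, in which the tool goes at most 50 mm and 8.59 degrees, less where a joint would pass 70% of its speed; a pose out of reach is approached as far as the arm can. A call with a number of a shift or a turn outside -1 to 1 is refused whole. A call with a gripper value outside its range is refused whole. The fingers move at their own pace and stop on an object; the grip force is fixed at half the most. Time passes only in rows, so rows that repeat a pose let the fingers close. It gives the time, the measured TCP pose, the force, the opening and the grip force at its end, in the units of the state.
- monitor.sense(): the state, without advancing time (a new reading comes with each control period).
- optics.snapshot(name): name is "side" or "top"; returns a dict with "image" (480x640x3 uint8, red, green, blue), "z_map" (480x640 float32, m along the optical axis (not along the pixel's ray), 0 where there is no reading), "mtx" (3x3 intrinsics, pixels), "k1" (the pictures are not rectified: a ray, as slopes to the right and down, at radius r is drawn at 1 + k1 r^2 times it, then the intrinsics apply), "rvec" (rotation vector, rad) and "tvec" (3), from world to camera coordinates, as OpenCV has them. Camera axes: x right, y down, z forward; pixel columns grow to the right and rows downward; lengths in m; the calibration is good to about 2 mm. A picture is of the moment at which its call begins.
- job_done(): hands the job in; it is judged then, once.
The state is a dict: "clock": time; "qpos": joint angles; "joint_velocities": joint speeds; "tau": joint torques, N m; "tool_pos": TCP position; "orientation": TCP orientation; "wrist_force": force on the tool from outside, world axes, zero at the start; "torque": the same for the moment, N m; "finger_gap": opening from 0.0 (shut) to 1.0 (fully open); "grasp_force": force on a finger pad.
Only numpy, scipy, OpenCV 4.12 (cv2) and the standard library are available. Lean on these libraries where they do the work, as an engineer would, in place of code of your own. Each camera call takes 0.05 s, during which the arm holds its last target. There are 200 camera calls.

## Task

The steel stove-top smoker on the cork trivet is hot, so lift its lid with the wooden spatula: take the spatula, push its handle end through the ring on the closed lid until it sticks out well on the far side, and raise the lid with it to 60 degrees. Finish while holding the lid there on the spatula, which you keep gripped: the lid falls shut by itself if let go. The gripper must not touch the hot smoker or its lid, the smoker stays where it stands, and leave the salt shaker, pepper mill and honey jar alone.

Things in the scene. Friction and masses are not known exactly. Their poses are not given: they have to be found in the camera images.
- smoker: hot stove-top smoker: loose dark steel box on an 8 mm cork trivet, 1.9 kg, 160 mm in its x, 190 in y, 56 high, with a flat hinged bright steel lid 168 x 198, its top 66 mm up when shut. Origin: centre of the underside, z up. Hinge along the +y side, ring on the lid near the -y side; at yaw 0 -y is the robot's right. Wire bail handles stick out 31 mm at both x ends, 31 to 40 mm up
- lid_ring (a point): centre of the lid's ring: fixed upright ring of 6 mm dark steel wire, 25 mm wide inside, 37 outside, standing in the smoker's y-z plane, so its hole runs along the smoker's x. Lid shut: at x 0, y -65, z 86 mm in the smoker's frame, 20 mm above the lid's top. Turns with the lid; its x stays parallel to the smoker's x
- lid_hinge (a point): middle of the lid's hinge axis, which runs along the smoker's x; at x 0, y +98, z 58 mm in the smoker's frame. The ring's centre is 165 mm from the axis; lid shut, it lies 163 mm to the -y side of it and 28 mm above it
- smoker_lid (a joint): angle of the lid in rad: 0 closed, grows as the ring side rises and swings over towards the hinge side (+y); stop at 1.4. 60 degrees is 1.05. The lid weighs 0.22 kg and falls shut from every angle; lifting it takes about 1.5 N at the ring
- spatula: wooden spatula, 300 mm long, 50 g, lying flat, loose. Origin: underside at the balance point, z up, x along the handle to its free end 185 mm away; blade edge at x -115 mm. Handle 14 mm wide and thick from x -65 to 105 mm, its axis 7 mm above the underside, then round, tapering to 10 mm; blade (x -115 to -65) 44 mm wide, 7 mm thick
- handle_tip (a point): centre of the free end of the spatula's handle, on the handle's axis (x 185 mm, z 7 mm in the spatula's frame)
- pepper_mill: turned dark wooden pepper mill, 58 mm across, 150 mm high, loose; origin: centre of the underside
- salt_shaker: glass salt shaker with a metal cap, 44 mm across, 90 mm high, loose; origin: centre of the underside
- honey_jar: round jar of honey with a yellow lid, 68 mm across, 112 mm high, loose; origin: centre of the underside

How it is judged:
On the way:
1. the handle end is through the ring, at least 15 mm out on the far side, with the lid still shut (value of joint smoker_lid below 0.12 rad and x of lid_ring in the frame of spatula between 0.03 and 0.17 m and y of lid_ring in the frame of spatula between -0.012 and 0.012 m and z of lid_ring in the frame of spatula between -0.005 and 0.019 m), for 0.1 s.
At the end, for the whole second after the job is handed in: the lid stands still at 51 to 69 degrees, carried by the handle, which runs through the ring and sticks out at least 15 mm beyond; the fingers grip the spatula over 120 mm above the worktop; smoker within 25 mm and level, mill, shaker and jar within 20 mm of their starts (value of joint smoker_lid between 0.89 and 1.2 rad and velocity of joint smoker_lid between -0.15 and 0.15 rad/s and x of lid_ring in the frame of spatula between 0.03 and 0.17 m and y of lid_ring in the frame of spatula between -0.012 and 0.012 m and z of lid_ring in the frame of spatula between -0.005 and 0.019 m and contact force between spatula and smoker above 0.2 N and contact force between the fingers and spatula above 1 N and height (world z) of spatula above 0.12 m and distance of smoker from where it was at the start of the episode below 0.025 m and angle between smoker's own z axis and vertical below 0.05 rad and distance of each of pepper_mill, salt_shaker, honey_jar from where it was at the start of the episode below 0.02 m); the arm keeps its last pose, push and grip.
It fails at once if the gripper or arm touches the hot smoker or its lid (contact force between any of the fingers, the arm and smoker above 0.5 N).
It fails at once if the smoker is shoved more than 25 mm or tipped (distance of smoker from where it was at the start of the episode above 0.025 m or angle between smoker's own z axis and vertical above 0.12 rad).
It fails at once if the pepper mill, salt shaker or honey jar is pushed or tipped (distance of any of pepper_mill, salt_shaker, honey_jar from where it was at the start of the episode above 0.02 m or angle between any of pepper_mill, salt_shaker, honey_jar's own z axis and vertical above 0.3 rad).
It also fails if it takes over 51 s, if anything falls off the work surface, if the arm or the gripper's body presses on something with over 40 N, if the wrist force passes 120 N, or if a joint passes its speed limit or range.

## Working session

There is one attempt and no reset: what is moved stays moved. The work goes in short steps, Python scripts to look and compute and a tool call to move; the robot and the scene stay as the last step left them, time stands still between calls to the robot, and variables do not carry over. Pictures are saved under pics/ and viewed, at most 10 in all, crops included, and the job is handed in when it is done.

Besides the shell and the picture viewer there is one more tool, called after "Call:" as a command line: name --pt "numbers of a row" for each row, then --argument value for the rest. move_arm: Moves the arm, as the interface text tells. Shift numbers are shares of 15 cm and turn numbers shares of 90 degrees, none past 1 either way. Its arguments: {"type":"object","properties":{"series":{"type":"array","items":{"type":"array","items":{"type":"number"}}}},"required":["series"]}

```bash
mkdir -p pics; cat > h.py <<'E'
import numpy as np, cv2, pickle
from workcell import monitor, optics, job_done
def snap(n,tag):
    s=optics.snapshot(n); pickle.dump(s,open(f'{tag}.pkl','wb'))
    cv2.imwrite(f'pics/{tag}.png',s['image'][...,::-1]); return s
def load(tag): return pickle.load(open(f'{tag}.pkl','rb'))
def rays(s,uv):
    K=s['mtx'];d=np.array([s['k1'],0,0,0,0],float)
    p=cv2.undistortPoints(np.array(uv,float).reshape(-1,1,2),K,d).reshape(-1,2)
    R=cv2.Rodrigues(np.array(s['rvec'],float))[0];t=np.array(s['tvec'],float).ravel()
    return np.c_[p,np.ones(len(p))],R,t
def at_z(s,uv,z):
    r,R,t=rays(s,uv); d=r@R; c=-R.T@t
    return c+d*((z-c[2])/d[:,2])[:,None]
def at_depth(s,uv):
    r,R,t=rays(s,uv); zz=np.array([s['z_map'][int(v),int(u)] for u,v in uv])
    return (r*zz[:,None]-t)@R
def cloud(s):
    v,u=np.mgrid[:480,:640]; uv=np.c_[u.ravel(),v.ravel()]
    r,R,t=rays(s,uv); z=s['z_map'].ravel()
    P=(r*z[:,None]-t)@R; P[z==0]=np.nan
    return P.reshape(480,640,3)
E
python3 - <<'E'
from h import *
np.set_printoptions(precision=4,suppress=True)
print(monitor.sense())
for n in('side','top'):
    s=snap(n,n+'0');R=cv2.Rodrigues(np.array(s['rvec'],float))[0];print(n,-R.T@np.ravel(s['tvec']),R[2],s['k1'],s['mtx'][0])
E
```

```text
{'clock': 0.0, 'qpos': array([0.9754, 0.314 , 0.045 , 1.3036, 0.    , 1.4312]), 'joint_velocities': array([-0.0011, -0.0007,  0.0002, -0.0009, -0.    ,  0.0005]), 'tau': array([ -0.0012, -48.0629,  29.8534,   0.0194,  -0.0001,   0.    ]), 'tool_pos': array([0.2528, 0.5159, 0.2304]), 'orientation': array([[-0.8979,  0.4402, -0.001 ],
       [ 0.4402,  0.8979, -0.0015],
       [ 0.0003, -0.0018, -1.    ]]), 'wrist_force': array([0.2705, 0.0998, 0.4726]), 'torque': array([ 0.0058,  0.0085, -0.0562]), 'grasp_force': 0.0, 'finger_gap': 0.9996039733876858}
side [0.4157 1.5334 0.7719] [ 0.0818 -0.9042 -0.4192] -0.02403032812822917 [612.7152   0.     321.213 ]
top [0.3677 0.0492 1.2898] [ 0.1413 -0.0254 -0.9896] -0.13779765315071568 [497.2749   0.     316.7385]
```

View pics/top0.png

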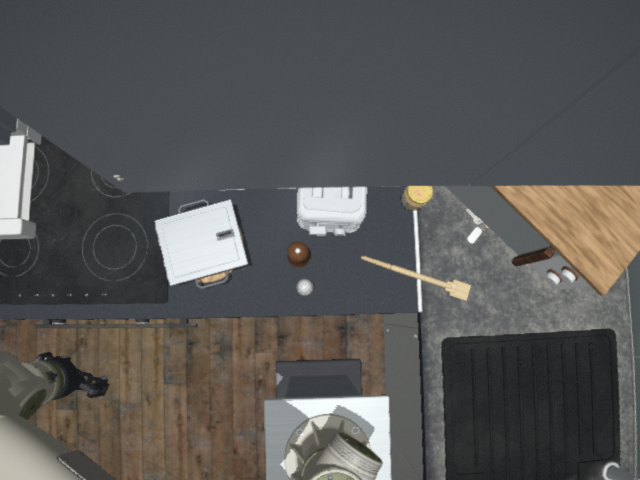

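View pics/side0.png

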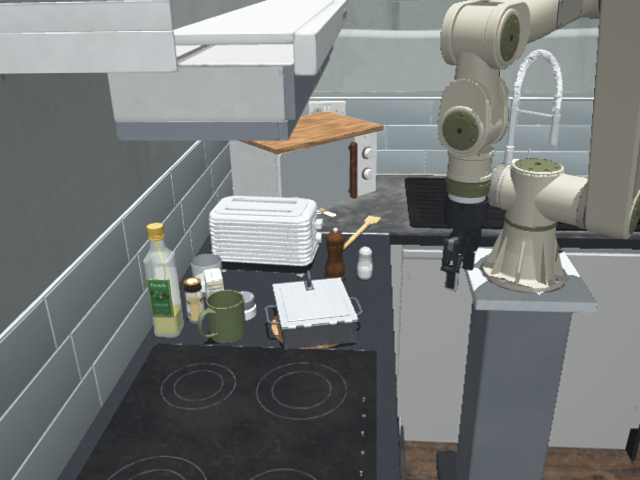

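The top view shows the smoker at about (200,243) with its ring at (225,235). The spatula runs from its tip at (363,259) to the blade end at (469,292). The mill is at (298,253), the shaker at (305,287) and the jar at (418,195). The side view shows the ring standing at about (309,282).

```bash
python3 - <<'E'
from h import *
np.set_printoptions(precision=4,suppress=True)
s=load('top0')
print('lid corners',at_z(s,[(155,220),(233,201),(245,268),(169,284)],.074))
print('ring',at_z(s,[(218,237),(232,234),(225,236)],.1))
print('spat tip, handle/blade, blade end',at_z(s,[(362,258),(447,284),(468,293)],.01), at_depth(s,[(380,264),(420,276),(458,290)]))
print('mill,shaker,jar',at_depth(s,[(298,252),(305,287),(418,195)]))
print('toaster',at_depth(s,[(300,225),(330,200),(365,225)]), at_z(s,[(150,190),(150,315)],0))
P=cloud(s)
# lid mask: plane z ~0.074
m=(abs(P[...,2]-.074)<.006); m[:, :140]=0;m[:,260:]=0;m[:190]=0;m[300:]=0
q=P[m][:,:2].astype(np.float32); r=cv2.minAreaRect(q); print('lid rect',r,m.sum(), np.median(P[m][:,2]))
m=(P[...,2]>.085)&(P[...,2]<.125); m[:, :200]=0;m[:,245:]=0;m[:215]=0;m[255:]=0
q=P[m]; print('ring pts',len(q),q.mean(0),q.max(0),q.min(0))
i=s['image']
def up(x0,y0,x1,y1,n,k): cv2.imwrite(n,cv2.resize(i[y0:y1,x0:x1,::-1],None,fx=k,fy=k,interpolation=cv2.INTER_CUBIC))
up(350,240,480,310,'pics/spz.png',6); up(145,190,255,295,'pics/smz.png',5.5)
E
```

```text
lid corners [[0.6057 0.4221 0.074 ]
 [0.6496 0.2252 0.074 ]
 [0.4809 0.1954 0.074 ]
 [0.4449 0.3835 0.074 ]]
ring [[0.5551 0.2577 0.1   ]
 [0.5618 0.2236 0.1   ]
 [0.5572 0.2406 0.1   ]]
spat tip, handle/blade, blade end [[ 0.5066 -0.1003  0.01  ]
 [ 0.4332 -0.3214  0.01  ]
 [ 0.408  -0.3766  0.01  ]] [[ 0.4896 -0.1463  0.0128]
 [ 0.4558 -0.2497  0.0138]
 [ 0.4167 -0.3502  0.0095]]
mill,shaker,jar [[ 0.5087  0.0638  0.1478]
 [ 0.4307  0.0492  0.0864]
 [ 0.6479 -0.2325  0.1115]]
toaster [[ 0.5904  0.0587  0.0449]
 [ 0.624  -0.0121  0.1757]
 [ 0.595  -0.1125  0.0008]] [[0.7026 0.461  0.    ]
 [0.3697 0.4535 0.    ]]
lid rect ((0.5488108992576599, 0.3079332113265991), (0.17058053612709045, 0.20122486352920532), 13.88451099395752) 4987 0.07363523622866183
ring pts 48 [0.5639 0.244  0.104 ] [0.5699 0.2607 0.1168] [0.5581 0.2263 0.0857]
```

View pics/spz.png

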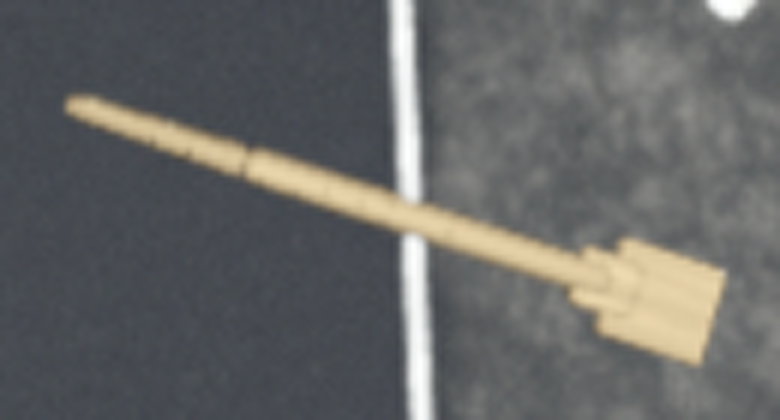

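View pics/smz.png

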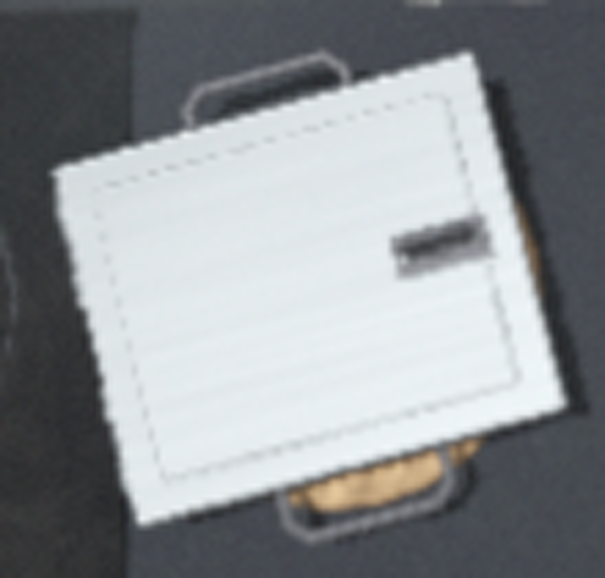

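The crops show the spatula's step at crop (247,160), blade-end centre at (713,318) and tip at (68,104). The ring is on the smoker's right side, with yaw about +14°. Next I'll fit the spatula's axis.

```bash
python3 - <<'E'
from h import *
np.set_printoptions(precision=4,suppress=True)
s=load('top0'); i=s['image'].astype(int)
m=(i[...,0]-i[...,2]>40); m[:,:355]=0;m[:,475:]=0;m[:250]=0;m[302:]=0
v,u=np.nonzero(m); h=(u<440)
q=at_z(s,np.c_[u,v],.010)
f=cv2.fitLine(q[h][:,:2].astype(np.float32),cv2.DIST_L2,0,.01,.01).ravel(); print(f,np.degrees(np.arctan2(f[1],f[0])))
d=f[:2]*np.sign(f[1]); t=(q[:,:2]-f[2:])@d
a,b=t.min(),t.max();print('len',b-a); 
for o in (b-.185,a+.115): print('origin',f[2:]+d*o)
print('step',f[2:]+d*((at_z(s,[(391.2,266.7)],.012)[0,:2]-f[2:])@d-.105))
E
```

```text
[ 0.3376  0.9413  0.4713 -0.2054] 70.27206
len 0.2973965866497365
origin [ 0.4474 -0.2721]
origin [ 0.4482 -0.2696]
step [ 0.4466 -0.2743]
```

Call:
move_arm --pt "40 0.25 -0.33 0 0.1" --pt "40 0.5 -0.66 0 0.19" --pt "40 0.7 -1 0 0.28" --pt "40 0.7 -1 0 0.37" --pt "40 0.7 -1 0 0.46" --pt "40 0.7 -1 0 0.5"

```text
clock: 0.7
tool_pos: [0.3589, 0.3646, 0.231]
orientation: [[-0.946, -0.325, -0.001], [-0.325, 0.946, -0.0], [0.001, -0.0, -1.0]]
wrist_force: [-0.5, -0.4, -1.2]
finger_gap: 0.47
grasp_force: 0.0
```

Call:
move_arm --pt "40 0.25 -0.33 0 0.1" --pt "40 0.5 -0.66 0 0.19" --pt "40 0.6 -1 0 0.28" --pt "40 0.6 -1 0 0.37" --pt "40 0.6 -1 0 0.46" --pt "40 0.6 -1 0 0.5"

```text
clock: 1.3
tool_pos: [0.4486, 0.2146, 0.2309]
orientation: [[-0.439, -0.899, -0.001], [-0.899, 0.439, -0.0], [0.001, 0.001, -1.0]]
wrist_force: [-0.3, -0.2, -0.2]
finger_gap: 0.47
grasp_force: 0.0
```

Call:
move_arm --pt "40 0 -0.3 0 0.05" --pt "40 0 -0.6 0 0.071" --pt "40 0 -0.9 0 0.071" --pt "40 0 -1 0 0.071" --pt "40 0 -1 0 0.071"

```text
clock: 1.8
tool_pos: [0.4479, 0.0643, 0.2311]
orientation: [[-0.341, -0.94, -0.001], [-0.94, 0.341, -0.0], [0.0, 0.001, -1.0]]
wrist_force: [0.4, 1.2, -0.6]
finger_gap: 0.464
grasp_force: 0.0
```

Call:
move_arm --pt "40 0 -0.3 0 0" --pt "40 0 -0.6 0 0" --pt "40 0 -0.9 0 0" --pt "40 0 -1 0 0" --pt "40 0 -1 0 0"

```text
clock: 2.3
tool_pos: [0.4483, -0.0848, 0.231]
orientation: [[-0.34, -0.94, -0.0], [-0.94, 0.34, 0.0], [-0.0, 0.001, -1.0]]
wrist_force: [-0.1, 0.7, -0.3]
finger_gap: 0.47
grasp_force: 0.0
```

Call:
move_arm --pt "40 0 -0.3 0 0" --pt "40 0 -0.6 0 0" --pt "40 0 -0.9 0 0" --pt "40 0 -1 0 0" --pt "40 0 -1 0 0" --pt "40 0 -1 0 0"

```text
clock: 2.9
tool_pos: [0.4482, -0.2321, 0.231]
orientation: [[-0.337, -0.942, -0.001], [-0.942, 0.337, 0.002], [-0.001, 0.001, -1.0]]
wrist_force: [0.1, 0.3, 0.0]
finger_gap: 0.467
grasp_force: 0.0
```

Call:
move_arm --pt "40 0 -0.22 -0.3 0" --pt "40 0 -0.22 -0.6 0" --pt "40 0 -0.22 -0.9 0" --pt "40 0 -0.22 -1 0" --pt "40 0 -0.22 -1 0"

```text
clock: 3.4
tool_pos: [0.4464, -0.2628, 0.0786]
orientation: [[-0.335, -0.942, -0.005], [-0.942, 0.335, 0.005], [-0.003, 0.006, -1.0]]
wrist_force: [-0.6, -0.3, 0.5]
finger_gap: 0.474
grasp_force: 0.0
```

Call:
move_arm --pt "40 0 0 -0.15 0" --pt "40 0 0 -0.3 0" --pt "40 0 0 -0.4 0" --pt "40 0 0 -0.45 0" --pt "40 0 0 -0.48 0" --pt "40 0 0 -0.5 0" --pt "40 0 0 -0.5 0"

```text
clock: 4.1
tool_pos: [0.4487, -0.2668, 0.007]
orientation: [[-0.337, -0.941, 0.001], [-0.941, 0.337, -0.001], [0.0, -0.001, -1.0]]
wrist_force: [0.5, 0.0, -0.3]
finger_gap: 0.472
grasp_force: 0.0
```

```bash
python3 - <<'E'
from h import *
s=snap('top','top1')
cv2.imwrite('pics/g1.png',cv2.resize(s['image'][230:320,350:480,::-1],None,fx=6,fy=6,interpolation=cv2.INTER_CUBIC))
print(monitor.sense())
E
```

```text
{'clock': 4.15, 'qpos': array([-6.90532609e-01,  3.91836629e-01, -4.38184317e-01,  7.39739916e-01,
        2.20628730e-05, -1.91722842e+00]), 'joint_velocities': array([-0.00376946, -0.00054645,  0.00224305,  0.00022097, -0.0013786 ,
       -0.00056432]), 'tau': array([ 8.26692791e-02, -4.54524422e+01,  2.30229288e+01, -3.56767781e-02,
        3.51014896e-03,  1.07905107e-03]), 'tool_pos': array([ 0.44863193, -0.26689154,  0.00703627]), 'orientation': array([[-3.37350180e-01, -9.41378880e-01,  8.12299051e-04],
       [-9.41379172e-01,  3.37349731e-01, -6.42528022e-04],
       [ 3.30833443e-04, -9.81438353e-04, -9.99999464e-01]]), 'wrist_force': array([-0.57310712, -0.50607678,  0.10036277]), 'torque': array([ 0.01771028,  0.00615331, -0.0083442 ]), 'grasp_force': 0.0, 'finger_gap': 0.4692286453810855}
```

View pics/g1.png

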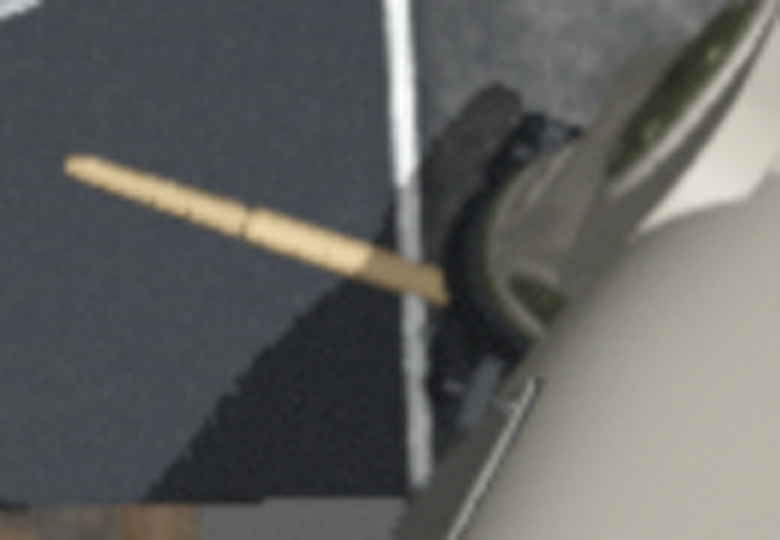

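The spatula hasn't moved (tip at crop (68,165)), and the handle lies between the fingers. I'll lower a touch more and close.

Call:
move_arm --pt "40 0 0 -0.025 0" --pt "40 0 0 -0.025 0" --pt "10 0 0 -0.025 0" --pt "0 0 0 -0.025 0" --pt "0 0 0 -0.025 0" --pt "0 0 0 -0.025 0" --pt "0 0 0 -0.025 0" --pt "0 0 0 -0.025 0" --pt "0 0 0 -0.025 0"

```text
clock: 5.05
tool_pos: [0.4483, -0.2668, 0.0029]
orientation: [[-0.337, -0.941, 0.0], [-0.941, 0.337, -0.0], [0.0, -0.0, -1.0]]
wrist_force: [-1.7, -0.1, 6.5]
finger_gap: 0.144
grasp_force: 60.5
```

Call:
move_arm --pt "0 0 0 0.2 0" --pt "0 0 0 0.4 0" --pt "0 0 0 0.6 0" --pt "0 0 0 0.8 0" --pt "0 0 0 1 0" --pt "0 0 0 1 0"

```text
clock: 5.65
tool_pos: [0.4502, -0.2682, 0.1564]
orientation: [[-0.337, -0.941, 0.005], [-0.941, 0.337, -0.004], [0.002, -0.006, -1.0]]
wrist_force: [-0.1, -0.3, -0.0]
finger_gap: 0.138
grasp_force: 59.8
```

Call:
move_arm --pt "0 0 0 0.2 0" --pt "0 0 0 0.4 0" --pt "0 0 0 0.5 0" --pt "0 0 0 0.5 0" --pt "0 0 0 0.5 0" --pt "0 0 0 0.5 0"

```text
clock: 6.25
tool_pos: [0.4474, -0.266, 0.2256]
orientation: [[-0.338, -0.941, -0.002], [-0.941, 0.338, 0.002], [-0.001, 0.003, -1.0]]
wrist_force: [0.5, 0.3, -0.5]
finger_gap: 0.144
grasp_force: 59.8
```

```bash
python3 - <<'E'
from h import *
s=snap('side','side1');snap('top','top2')
E
```

```text
(no output)
```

View pics/side1.png

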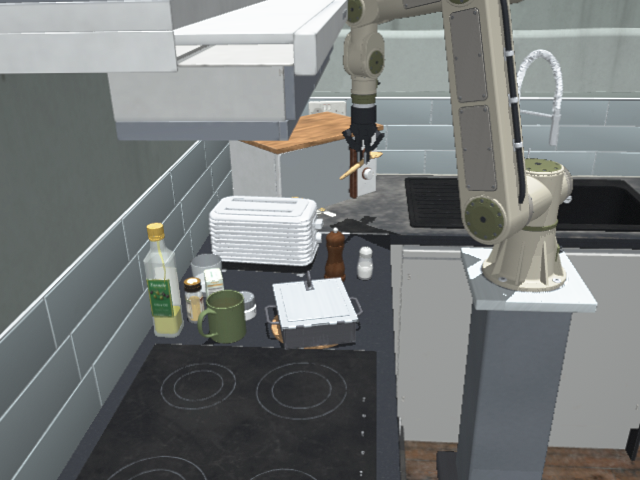

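The spatula is held, with its tip at side (341,178) and blade at (381,153). I'll measure its pose in the hand.

```bash
cat >> h.py <<'E'
def spat(tag):
    """fit held wooden spatula from depth: near TCP, wood colour"""
    st=monitor.sense(); s=load(tag); P=cloud(s); i=s['image'].astype(int)
    T=st['tool_pos']; 
    m=(i[...,0]-i[...,2]>30)&(np.linalg.norm(P-T,axis=2)<.25)&(abs(P[...,2]-T[2])<.05)
    return m,P,T,st
E
python3 - <<'E'
from h import *
np.set_printoptions(precision=4,suppress=True)
for tag in('top2','side1'):
    m,P,T,st=spat(tag); q=P[m]; a=np.radians(70.3); X=np.array([np.cos(a),np.sin(a)])
    r=q-T; x=r[:,:2]@X; y=r[:,:2]@[-X[1],X[0]]; z=r[:,2]
    print(tag,T,len(q),x.min(),x.max())
    for lo in np.arange(-.14,.2,.03):
        k=(x>lo)&(x<lo+.03)
        if k.sum()>2: print('%.3f'%x[k].mean(),k.sum(),np.median(y[k]).round(4),np.median(z[k]).round(4),np.percentile(z[k],[10,90]))
E
```

```text
top2 [ 0.4475 -0.2662  0.2259] 980 -0.12304666729603993 0.17973487608718094
-0.115 35 -0.2115 0.0347 [0.0328 0.0376]
-0.094 273 -0.2028 0.0344 [0.0317 0.0372]
-0.067 187 -0.2029 0.0342 [0.0306 0.0369]
-0.043 45 -0.2055 0.0332 [0.0242 0.0375]
0.008 8 -0.0032 0.0098 [0.0066 0.0122]
0.025 82 0.0004 0.0105 [0.0057 0.0126]
0.056 86 0.0012 0.0093 [0.0059 0.0127]
0.085 86 0.0005 0.0089 [0.0053 0.0125]
0.115 76 0.0006 0.0087 [0.0059 0.0116]
0.144 66 0.0005 0.0086 [0.0057 0.0113]
0.169 36 0.0 0.0082 [0.0055 0.0095]
side1 [ 0.4475 -0.2662  0.2259] 691 -0.21610463669563332 0.18051793590985138
-0.123 89 -0.1672 0.0331 [0.0036 0.0369]
-0.096 95 -0.1776 0.0294 [0.0045 0.0361]
-0.065 105 -0.1937 0.0295 [0.0049 0.0365]
-0.034 70 -0.212 0.033 [0.0219 0.0366]
-0.005 68 -0.2231 0.0302 [0.0217 0.0357]
0.025 54 -0.2346 0.0271 [0.0093 0.036 ]
0.052 29 0.0039 0.0103 [0.0058 0.0286]
0.084 23 0.004 0.0078 [0.0012 0.0108]
0.114 20 0.0045 0.0084 [0.0043 0.0099]
0.145 19 0.0036 0.0079 [0.0057 0.0103]
0.174 11 0.0031 0.0078 [0.0044 0.0099]
```

Call:
move_arm --pt "0 -0.05 0.25 0 -0.08" --pt "0 -0.1 0.5 0 -0.16" --pt "0 -0.15 0.75 0 -0.24" --pt "0 -0.2 1 0 -0.32" --pt "0 -0.2 1 0 -0.32"

```text
clock: 6.85
tool_pos: [0.416, -0.1128, 0.2269]
orientation: [[-0.748, -0.663, -0.003], [-0.663, 0.748, 0.002], [0.0, 0.003, -1.0]]
wrist_force: [0.8, 0.0, -0.9]
finger_gap: 0.141
grasp_force: 59.8
```

Call:
move_arm --pt "0 -0.05 0.25 0 -0.08" --pt "0 -0.1 0.5 0 -0.16" --pt "0 -0.15 0.75 0 -0.24" --pt "0 -0.2 1 0 -0.307" --pt "0 -0.2 1 0 -0.307"

```text
clock: 7.35
tool_pos: [0.3867, 0.0363, 0.2271]
orientation: [[-0.97, -0.243, -0.001], [-0.243, 0.97, 0.001], [0.001, 0.002, -1.0]]
wrist_force: [-0.9, 0.1, -0.3]
finger_gap: 0.144
grasp_force: 59.8
```

Call:
move_arm --pt "0 -0.08 0.25 0 0" --pt "0 -0.15 0.5 0 0" --pt "0 -0.23 0.75 0 0" --pt "0 -0.3 1 0 0" --pt "0 -0.3 1 0 0" --pt "0 -0.3 1 0 0"

```text
clock: 7.95
tool_pos: [0.3433, 0.1834, 0.2271]
orientation: [[-0.97, -0.242, -0.0], [-0.242, 0.97, -0.001], [0.001, -0.001, -1.0]]
wrist_force: [-0.1, 0.2, -0.2]
finger_gap: 0.145
grasp_force: 59.8
```

```bash
python3 - <<'E'
from h import *
np.set_printoptions(precision=4,suppress=True)
st=monitor.sense(); print(st['tool_pos'],st['qpos'],st['orientation'][:,1])
E
```

```text
[0.3433 0.1834 0.2271] [ 0.2843 -0.0455 -0.3835  1.2333 -0.0006  0.0393] [-0.2425  0.9702 -0.0006]
```

Call:
move_arm --pt "0 -0.015 0.041 -0.2 0" --pt "0 -0.015 0.041 -0.4 0" --pt "0 -0.015 0.041 -0.6 0" --pt "0 -0.015 0.041 -0.75 0" --pt "0 -0.015 0.041 -0.85 0" --pt "0 -0.015 0.041 -0.9 0" --pt "0 -0.015 0.041 -0.91 0" --pt "0 -0.015 0.041 -0.91 0" --pt "0 -0.015 0.041 -0.91 0"

```text
clock: 8.85
tool_pos: [0.3418, 0.1894, 0.0918]
orientation: [[-0.971, -0.239, 0.001], [-0.239, 0.971, 0.0], [-0.002, 0.0, -1.0]]
wrist_force: [0.5, -0.3, -1.1]
finger_gap: 0.143
grasp_force: 59.8
```

```bash
python3 - <<'E'
from h import *
np.set_printoptions(precision=4,suppress=True)
a=snap('side','side3');b=snap('top','top3')
st=monitor.sense(); T=st['tool_pos']; print(T)
m,P,T,st=spat('top3'); 
X=np.array([.9707,.2402])
r=P[m]-T; x=r[:,:2]@X; y=r[:,:2]@[-X[1],X[0]]; z=r[:,2]
for lo in np.arange(0,.2,.03):
    k=(x>lo)&(x<lo+.03)&(abs(y)<.03)
    if k.sum()>2: print('%.3f'%x[k].mean(),k.sum(),np.median(y[k]).round(4),np.median(z[k]).round(4))
print(x[abs(y)<.03].max())
for tag,(u0,u1,v0,v1) in (('top3',(205,245,218,252)),('side3',(290,330,265,296))):
    P=cloud(load(tag)); q=P[v0:v1,u0:u1].reshape(-1,3); q=q[(q[:,2]>.084)&(q[:,2]<.125)]; r=q-T
    x=r[:,:2]@X;y=r[:,:2]@[-X[1],X[0]]; k=x>.19; print(tag,'ring',k.sum(),x[k].mean(),y[k].min(),y[k].max(),y[k].mean(),q[k,2].max())
c=lambda s,u0,u1,v0,v1,k:cv2.resize(s['image'][v0:v1,u0:u1,::-1],None,fx=k,fy=k,interpolation=cv2.INTER_CUBIC)
cv2.imwrite('pics/in.png',np.vstack([c(b,160,260,195,245,6),c(a,265,365,255,305,6)]))
E
```

```text
[0.3416 0.1896 0.0918]
0.078 56 -0.0007 0.0114
0.105 61 0.0005 0.01
0.134 57 0.0002 0.0097
0.163 36 0.0002 0.0088
0.17754025318525946
top3 ring 46 0.22894122196520902 -0.018793430944139662 0.017343916020338322 -0.001067718539973885 0.11893887314029121
side3 ring 42 0.2294598711884462 -0.01859856382636487 0.021783948940539987 0.00421612105555648 0.11280812759276737
```

View pics/in.png

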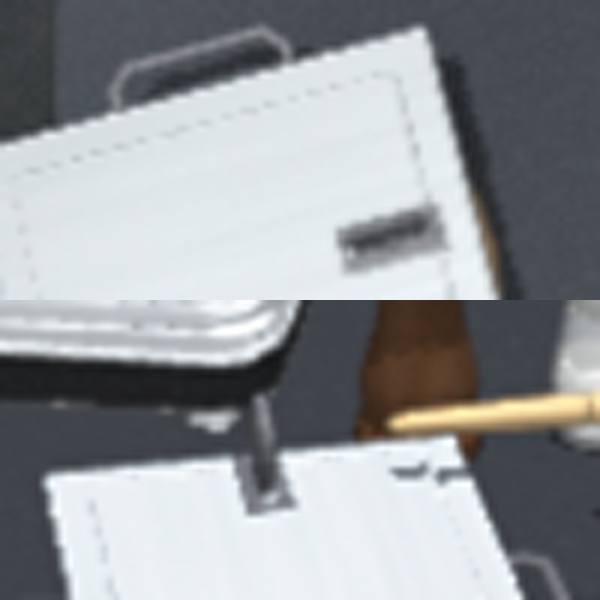

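Top: the ring base runs from crop (340,245) to (440,225). Side: the ring stands at (265,440) and the tip at (390,420) points at it. Lateral alignment is within about 1 mm, so I'll lower 2 mm and insert.

Call:
move_arm --pt "0 0 0 -0.013 0" --pt "0 0.05 0.012 -0.013 0" --pt "0 0.1 0.025 -0.013 0" --pt "0 0.15 0.037 -0.013 0" --pt "0 0.2 0.05 -0.013 0" --pt "0 0.25 0.062 -0.013 0" --pt "0 0.3 0.074 -0.013 0" --pt "0 0.35 0.087 -0.013 0" --pt "0 0.4 0.099 -0.013 0" --pt "0 0.4 0.099 -0.013 0"

```text
clock: 9.95
tool_pos: [0.4023, 0.2046, 0.0892]
orientation: [[-0.971, -0.239, 0.001], [-0.239, 0.971, 0.0], [-0.001, 0.0, -1.0]]
wrist_force: [-0.1, 0.5, 0.2]
finger_gap: 0.136
grasp_force: 59.8
```

```bash
python3 - <<'E'
from h import *
np.set_printoptions(precision=4,suppress=True)
a=snap('side','side4');b=snap('top','top4')
c=lambda s,u0,u1,v0,v1,k:cv2.resize(s['image'][v0:v1,u0:u1,::-1],None,fx=k,fy=k,interpolation=cv2.INTER_CUBIC)
cv2.imwrite('pics/in4.png',np.vstack([c(b,180,270,205,255,6),c(a,270,360,255,305,6)]))
E
```

```text
(no output)
```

View pics/in4.png

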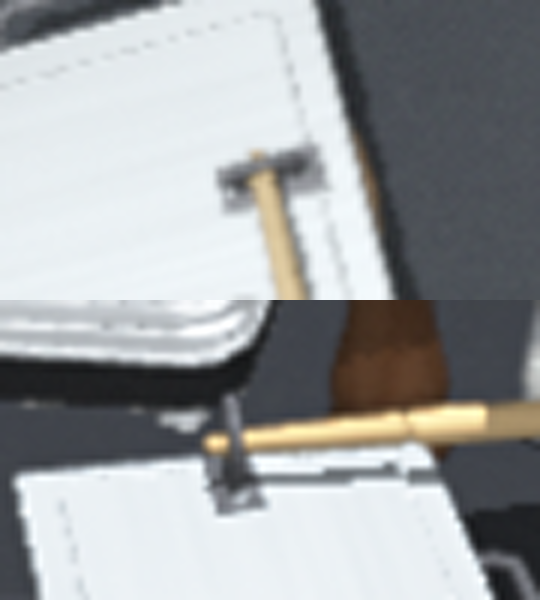

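The tip is through the ring: it shows beyond it at top (257,155) and side (215,440). The wrist force is about zero, so I'll push in further.

Call:
move_arm --pt "0 0.05 0.012 0 0" --pt "0 0.1 0.025 0 0" --pt "0 0.15 0.037 0 0" --pt "0 0.2 0.05 0 0" --pt "0 0.272 0.067 0 0" --pt "0 0.272 0.067 0 0" --pt "0 0.272 0.067 0 0" --pt "0 0.272 0.067 0 0"

```text
clock: 10.85
tool_pos: [0.4412, 0.2143, 0.0889]
orientation: [[-0.971, -0.239, -0.001], [-0.239, 0.971, -0.0], [0.001, 0.0, -1.0]]
wrist_force: [0.3, -0.4, -0.9]
finger_gap: 0.14
grasp_force: 59.8
```

```bash
python3 - <<'E'
import numpy as np
# ring path in smoker y,z; Y dir in world
a0=np.arctan2(28,-163);Y=np.array([-.2402,.9707])
p=lambda th:.1654*np.array([np.cos(a0-th),np.sin(a0-th)])
for d in (5,10,15,20,25,30,35,40,45,50,55,60,61):
    e=p(np.radians(d))-p(0); print(d,np.round(np.r_[Y*e[0],e[1]]/.15,3), 1000*e)
E
```

```text
5 [-0.005  0.02   0.094] [ 3.06085774 14.10090977]
10 [-0.012  0.047  0.186] [ 7.33904325 27.88138998]
15 [-0.021  0.083  0.275] [12.80199697 41.23656288]
20 [-0.031  0.126  0.36 ] [19.40814251 54.06478752]
25 [-0.043  0.175  0.442] [27.10720312 66.26843337]
30 [-0.057  0.232  0.518] [35.84058429 77.75462331]
35 [-0.073  0.295  0.59 ] [45.54181973 88.43594052]
40 [-0.09   0.363  0.655] [56.13707718 98.23109371]
45 [-0.108  0.437  0.714] [ 67.54572032 107.06553585]
50 [-0.128  0.516  0.766] [ 79.6809225 114.8720315]
55 [-0.148  0.598  0.811] [ 92.4503275  121.59116852]
60 [-0.169  0.684  0.848] [105.75675243 127.17181022]
61 [-0.174  0.702  0.854] [108.4736314  128.14742521]
```

Call:
move_arm --pt "0 -0.002 0.009 0.047 0" --pt "0 -0.005 0.02 0.094 0" --pt "0 -0.008 0.033 0.14 0" --pt "0 -0.012 0.047 0.186 0" --pt "0 -0.016 0.064 0.231 0" --pt "0 -0.021 0.083 0.275 0" --pt "0 -0.026 0.104 0.318 0" --pt "0 -0.031 0.126 0.36 0" --pt "0 -0.031 0.126 0.36 0" --pt "0 -0.031 0.126 0.36 0"

```text
clock: 11.85
tool_pos: [0.4376, 0.2335, 0.1434]
orientation: [[-0.971, -0.239, 0.001], [-0.239, 0.971, 0.0], [-0.001, -0.0, -1.0]]
wrist_force: [1.2, -1.1, -2.2]
finger_gap: 0.142
grasp_force: 59.7
```

```bash
python3 - <<'E'
from h import *
a=snap('side','side5');b=snap('top','top5')
cv2.imwrite('pics/l5.png',np.hstack([cv2.resize(s['image'][v:v+130,u:u+130,::-1],None,fx=3,fy=3) for s,u,v in((a,240,220),(b,150,180))]))
E
```

```text
(no output)
```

View pics/l5.png

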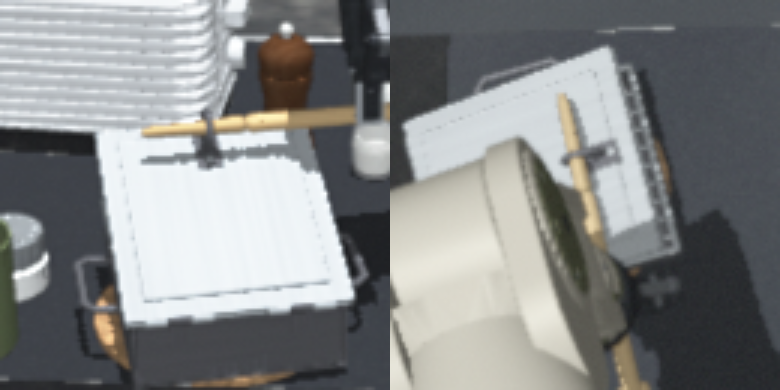

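The lid is rising. The handle runs through the ring at side crop (208,125), with its end well out at (145,130). I'll continue to 60°.

Call:
move_arm --pt "0 -0.006 0.024 0.042 0" --pt "0 -0.012 0.049 0.082 0" --pt "0 -0.019 0.077 0.121 0" --pt "0 -0.026 0.106 0.158 0" --pt "0 -0.034 0.137 0.195 0" --pt "0 -0.042 0.169 0.23 0" --pt "0 -0.05 0.203 0.263 0" --pt "0 -0.059 0.237 0.295 0" --pt "0 -0.068 0.274 0.325 0" --pt "0 -0.077 0.311 0.354 0" --pt "0 -0.087 0.35 0.381 0" --pt "0 -0.097 0.39 0.406 0" --pt "0 -0.107 0.431 0.43 0" --pt "0 -0.117 0.472 0.451 0" --pt "0 -0.128 0.515 0.471 0" --pt "0 -0.14 0.565 0.49 0" --pt "0 -0.14 0.565 0.49 0" --pt "0 -0.14 0.565 0.49 0" --pt "0 -0.14 0.565 0.49 0" --pt "0 -0.14 0.565 0.49 0"

```text
clock: 13.95
tool_pos: [0.4161, 0.3178, 0.2165]
orientation: [[-0.971, -0.239, 0.0], [-0.239, 0.971, -0.0], [-0.0, -0.0, -1.0]]
wrist_force: [0.3, -0.8, -0.6]
finger_gap: 0.144
grasp_force: 59.8
```

```bash
python3 - <<'E'
from h import *
np.set_printoptions(precision=4,suppress=True)
a=snap('side','side6');b=snap('top','top6')
P=cloud(a); X=np.array([.9707,.2402]);Y=np.array([-.2402,.9707]); c=np.array([.5488,.3079])
x=(P[...,:2]-c)@X; y=(P[...,:2]-c)@Y; z=P[...,2]-.008
i=a['image'].astype(int)
m=(abs(x)<.075)&(y>-.02)&(y<.12)&(z>.08)&(z<.24)&(i.min(2)>120)
f=cv2.fitLine(np.c_[y[m],z[m]].astype(np.float32),cv2.DIST_HUBER,0,.01,.01).ravel(); print('lid angle',m.sum(),f,np.degrees(np.arctan2(f[1],-f[0])))
st=monitor.sense();print(st['tool_pos'],st['wrist_force'],st['grasp_force'])
cv2.imwrite('pics/l6.png',cv2.resize(a['image'][150:370,210:430,::-1],None,fx=2.7,fy=2.7))
E
```

```text
lid angle 5267 [ 0.5321 -0.8467  0.0433  0.1578] -122.14435
[0.4161 0.3178 0.2166] [ 0.6921 -0.5553 -0.4012] 59.7910737991333
```

View pics/l6.png

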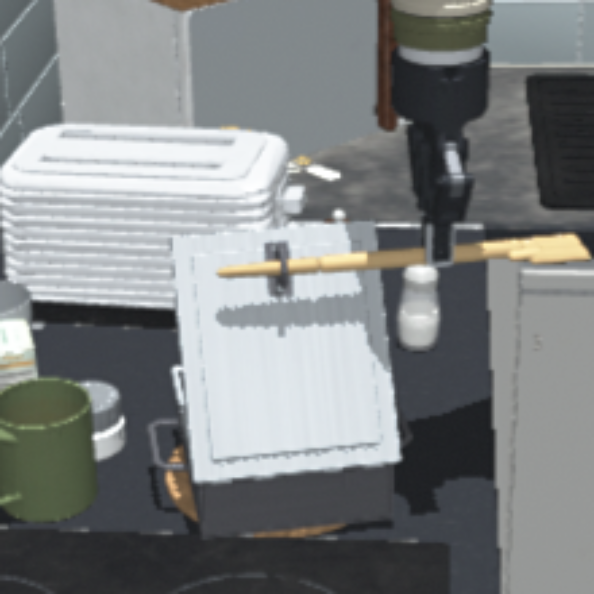

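The lid stands at about 58° (as expected), carried by the handle at crop (280,265), with the end out at (220,272). The gripper is clear of it.

```bash
python3 -c "
from workcell import job_done; print(job_done())"
```

```text
the job is handed in; nothing more can be done
None
```

The job is handed in with the lid held at about 58° on the spatula handle, which runs through the ring and is still gripped; the verdict was not returned.

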